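# Pack the stone setter's kit tray

### The job

Pack the kit tray on the bench, one thing in each recess: the flat round tin in the large round recess, the lidded vial upright in the small round one, the cube with round hollows in the square one and the folding loupe, lying flat, in the oblong one, each the same way up as it stands now and resting on the recess floor. Leave the big screw-lid tub and the glue bottle with the pointed nozzle where they stand; they do not belong to the kit.

Things in the scene. Friction and masses are not known exactly. Their poses are not given: they have to be found in the camera images.
- tin: Flat round tin with a white side and a green disc on its lid, 59 mm across, 24 mm high, 0.14 kg, lying flat. Origin: centre of the underside; z up. Loose on the bench.
- vial: Round vial standing upright, amber-brown body and black cap, 27 mm across, 60 mm high, 0.045 kg; take it by the 25 mm body, lower than 45 mm above its foot. Origin: centre of the underside; z up. Loose on the bench.
- cube: Doming cube of 46 mm, 45 mm high, plain tan with dark round hollows in its top, 0.62 kg; x and y along its sides. Origin: centre of the underside; z up. Loose on the bench.
- loupe: Folding loupe lying flat, 62 x 30 x 16 mm, 0.05 kg. x along its length: toward -x (-31 to +1 mm) the smooth pale flat-sided shell, 18 mm wide along y; toward +x (+1 to +31 mm) the black round lens ring, 30 mm across. It can be gripped across the shell (along y) 5 mm to the -x side of the origin. Origin: centre of the underside; z up. Loose on the bench.
- tub: Look-alike of the tin that stays where it is: larger white round tub with a plain white screw lid, 67 mm across, 46 mm high. Origin: centre of the underside; z up. Loose on the bench.
- glue: Look-alike of the vial that stays where it is: slim light blue bottle with a pointed white nozzle, 27 mm across, 99 mm high. Origin: centre of the underside; z up. Loose on the bench. It stands before the polisher, whose wheel and motor, up to 215 mm high, reach forward to about 480 mm from the robot between the kit things and the tray: carry things above them.
- tin_plate: Fixed grey pocket plate, 88 x 88 x 13 mm, one of four laid 2 x 2 in a low fixed dark-wood tray (190 mm square, 16 mm high), in any order, 89 mm apart, turned alike. Large round recess, 75 mm across, for the tin. Origin: centre of underside, 3 mm up; z up, x, y along its sides. Central cork-lined recess 8 mm deep: floor 5 mm, plate top 13 mm above the origin, level with the tray's rim.
- vial_plate: Fixed grey pocket plate, 88 x 88 x 13 mm, one of four laid 2 x 2 in a low fixed dark-wood tray (190 mm square, 16 mm high), in any order, 89 mm apart, turned alike. Small round recess, 43 mm across, for the vial. Origin: centre of underside, 3 mm up; z up, x, y along its sides. Central cork-lined recess 8 mm deep: floor 5 mm, plate top 13 mm above the origin, level with the tray's rim.
- cube_plate: Fixed grey pocket plate, 88 x 88 x 13 mm, one of four laid 2 x 2 in a low fixed dark-wood tray (190 mm square, 16 mm high), in any order, 89 mm apart, turned alike. Square recess, 62 x 62 mm, for the cube. Origin: centre of underside, 3 mm up; z up, x, y along its sides. Central cork-lined recess 8 mm deep: floor 5 mm, plate top 13 mm above the origin, level with the tray's rim.
- loupe_plate: Fixed grey pocket plate, 88 x 88 x 13 mm, one of four laid 2 x 2 in a low fixed dark-wood tray (190 mm square, 16 mm high), in any order, 89 mm apart, turned alike. Oblong recess, 78 mm in x, 46 mm in y, for the loupe. Origin: centre of underside, 3 mm up; z up, x, y along its sides. Central cork-lined recess 8 mm deep: floor 5 mm, plate top 13 mm above the origin, level with the tray's rim.

How it is judged:
By the outcome, as a careful person would: the job done as asked, in the order asked, and still so for the second after the job is handed in, with the robot touching nothing.
It also fails if it takes over 120 s, if anything falls off the work surface, if the arm or the gripper's body presses on something with over 40 N, if the wrist force passes 120 N, or if a joint passes its speed limit or range.

### The arm

A 6-joint arm with a two-finger parallel gripper is mounted at the origin on a cart in front of the work surface, level with it; the furniture and walls round the work are solid. World frame = base frame: x ahead of the robot, y to its left, z up, the work surface at z = 0. Lengths are in m, angles in rad, forces in N, time in s.
With the tool pointing down it reaches from about 0.375 to 0.975 m from the base axis. Payload 3.8 kg.
Tool frame: the origin (TCP) lies at the very end of the fingers, on their centre line; the grasp point (between the pads) lies 19 mm behind it; z points along the fingers, y is the line along which they close (so a half turn about z gives the same grasp; the last joint's range is limited). The gripper opens to 85 mm and grips with 20 to 120 N. Pads are 22 mm wide; open, the fingers measure 114 mm over their backs; the gripper's body (76 mm by 85 mm) begins 54 mm behind the grasp point. The pads swing forward as they close: fully open they stand 13 mm farther back than shut.
Start: joints at [-1.176, 0.264, 1.604, -0, 1.274, -0.037], TCP at [0.282, -0.613, 0.231] pointing down, gripper open.
Joint ranges: [-2.63, 2.63], [-0.94, 2.18], [0.31, 2.57], [-1.31, 4.45], [0, 2.66], [-2.55, 2.55]. Speed limits (rad/s): [2.57, 2.57, 3.14, 3.14, 3.14, 3.14].

### API

Orientations are given as a rotation vector (axis times angle).
In Python, from workcell import bot gives the robot as it stands.
- The arm moves only by the shell command python3 -m creep 'ROWS' [FORCE]. ROWS is JSON, a list of rows, each a list of 5 numbers: the shift along the tool's x, y, z in units of 0.05 m (1.0 is 0.05 m), then the turn about the tool's z in units of 0.1 rad (1.0 is 0.1 rad), then the opening, from 0 (shut) to 1 (fully open). In form: [[tx, ty, tz, spin, hand], ...]. A call has 1 to 20 rows; each row shifts and turns the commanded pose from where the row before left it, along the tool's axes as they then stand; what a row does not reach is not made up. A row lasts 1/8 s, in which the tool goes at most 62.5 mm and 10.7 degrees, less where a joint would pass 70% of its speed; a pose out of reach is approached as far as the arm can. A call with a number of a shift or a turn outside -1 to 1 is refused whole. A call with a gripper value outside its range is refused whole. The fingers move at their own pace and stop on an object; FORCE is the grip in N (left out, the last holds). Time passes only in rows, so rows that do not move let the fingers close. It gives the time, the measured TCP pose, the force, the opening and the grip force at its end, in the units of the state.
- bot.read_state(): the state, without advancing time (a new reading comes with each control period).
- bot.read_camera(name): name is "side" or "top" or "wrist"; returns a dict with "pixels" (384x512x3 uint8, red, green, blue), "vfov" (degrees; the focal length in pixels is half the picture's height over the tangent of half this angle, whatever the lens; pixels are square), "cx", "cy" (the principal point, pixels), "world_to_cam" (4x4, takes a point from world to camera coordinates). Camera axes: x right, y down, z forward; pixel columns grow to the right and rows downward; lengths in m; the calibration is good to about 2 mm. A picture is of the moment at which its call begins. There is no depth.
- bot.finish_job(): hands the job in; it is judged then, once.
Trained networks look in a picture, given as the dict that the camera call returned (one of the last four; its "shot" number tells which), for a name from the list of things; names that differ only in an ending like _2 or _b are one class to them, and where a whole thing is asked for, a point or a joint stands for the part that bears it (a point fixed in the world has none). Each returns a list of dicts, best first, with "score" (0 to 1); they miss things now and then, are a little off and sometimes report something else, mostly with a low value. They report only what shows in the picture. A call takes as long as a camera call.
- bot.look_for(target, picture): "bbox" ([left, top, right, bottom] in pixels, round what is visible of it).
- bot.regions_of(target, picture): "mask" (384x512 bool, what is visible of it) and "bbox" ([left, top, right, bottom] in pixels, round what is visible of it).
The state is a dict: "time": time; "q": joint angles; "joint_vel": joint speeds; "joint_torque": joint torques, N m; "tool_pos": TCP position; "tcp_rot": TCP orientation; "wrist_force": force on the tool from outside, world axes, zero at the start; "torque": the same for the moment, N m; "width": opening from 0.0 (shut) to 1.0 (fully open); "grip_force": force on a finger pad.
Only numpy, scipy, OpenCV 4.12 (cv2) and the standard library are available. Lean on these libraries where they do the work, as an engineer would, in place of code of your own. Each camera call takes 0.05 s, during which the arm holds its last target. There are 200 camera calls.

## Working session

There is one attempt and no reset: what is moved stays moved. The work goes in short steps, Python scripts to look and compute and a shell command to move; the robot and the scene stay as the last step left them, time stands still between calls to the robot, and variables do not carry over. Pictures are saved under pics/ and viewed, at most 19 in all, crops included, and the job is handed in when it is done.

```bash
ls; mkdir -p pics; cat > h.py <<'E'
import numpy as np, cv2
from workcell import bot
def cam(n): return bot.read_camera(n)
def save(p,f): cv2.imwrite('pics/'+f,p['pixels'][:,:,::-1])
def foc(p): return 192/np.tan(np.radians(p['vfov'])/2)
def ray(p,u,v,z):
    T=np.array(p['world_to_cam']);R=T[:3,:3];c=-R.T@T[:3,3]
    d=R.T@np.array([(u-p['cx'])/foc(p),(v-p['cy'])/foc(p),1]);return c+d*(z-c[2])/d[2]
def proj(p,P):
    T=np.array(p['world_to_cam']);q=T[:3,:3]@P+T[:3,3];return foc(p)*q[:2]/q[2]+[p['cx'],p['cy']]
E
python3 - <<'E'
from h import *
ps={n:cam(n) for n in('top','side')}
for n,p in ps.items():
    save(p,n+'0.png'); T=np.array(p['world_to_cam']);print(n,p['vfov'],(-T[:3,:3].T@T[:3,3]).round(3),T[:3,:3].round(2).tolist())
hs=dict(tin=.024,vial=.06,cube=.045,loupe=.012,tub=.046,glue=.09,tin_plate=.016,vial_plate=.016,cube_plate=.016,loupe_plate=.016)
for t,h in hs.items():
  for n,p in ps.items():
    for r in bot.look_for(t,p)[:2]:
        b=r['bbox'];print(t,n,round(r['score'],2),np.round(b),ray(p,(b[0]+b[2])/2,(b[1]+b[3])/2,h).round(3))
print(bot.read_state())
E
```

```text
pics
top 55.48494270395341 [0.363 0.034 1.151] [[-0.03, -1.0, -0.03], [-0.99, 0.03, -0.11], [0.11, 0.03, -0.99]]
side 57.273947156190815 [0.561 0.912 0.582] [[-1.0, 0.1, -0.02], [0.07, 0.52, -0.85], [-0.07, -0.85, -0.52]]
tin top 0.84 [152. 207. 172. 225.] [0.422 0.348 0.024]
tin side 0.79 [291. 260. 316. 286.] [0.43  0.358 0.024]
vial top 0.32 [326. 178. 357. 209.] [ 0.472 -0.201  0.06 ]
vial side 0.84 [270. 281. 283. 312.] [0.5   0.448 0.06 ]
cube top 0.79 [234. 202. 249. 218.] [0.433 0.1   0.045]
cube top 0.16 [332. 206. 363. 235.] [ 0.391 -0.217  0.045]
loupe side 0.58 [280. 231. 305. 246.] [0.43  0.224 0.012]
tub top 0.65 [143. 150. 172. 172.] [0.592 0.357 0.046]
tub side 0.61 [226. 268. 242. 293.] [0.581 0.384 0.046]
glue top 0.51 [285. 206. 295. 214.] [ 0.427 -0.043  0.09 ]
glue side 0.52 [277. 162. 283. 191.] [0.436 0.036 0.09 ]
glue side 0.23 [257. 147. 267. 157.] [ 0.471 -0.134  0.09 ]
tin_plate top 0.79 [357. 176. 385. 208.] [ 0.478 -0.302  0.016]
tin_plate side 0.52 [255. 146. 267. 161.] [ 0.463 -0.279  0.016]
vial_plate top 0.82 [361. 204. 388. 233.] [ 0.396 -0.307  0.01
[... 309 characters left out ...]
[ 0.463 -0.201  0.016]
{'time': 1.1, 'q': array([-1.17593098e+00,  2.63909418e-01,  1.60401475e+00, -1.28235930e-05,
        1.27369411e+00, -3.68798369e-02]), 'joint_vel': array([-0.00091418,  0.00116558, -0.00025102,  0.00059708, -0.00161552,
       -0.00050573]), 'joint_torque': array([ 1.24710135e-03, -5.15076363e+01, -3.67736435e+01, -3.94528352e-04,
        9.82805323e-04,  1.84185228e-05]), 'tool_pos': array([ 0.28246067, -0.61304651,  0.23126539]), 'tcp_rot': array([-3.06865208e+00, -6.72929495e-01,  2.61189331e-05]), 'wrist_force': array([-0.67756422, -0.33115452, -0.02355486]), 'torque': array([-0.03145561,  0.0001365 ,  0.0447078 ]), 'grip_force': 0.0, 'width': 0.9999979109032786}
```

```bash
python3 - <<'E'
import cv2
a=cv2.imread('pics/top0.png')[130:255,125:405];cv2.imwrite('pics/top0c.png',cv2.resize(a,None,fx=2.85,fy=2.85,interpolation=2))
a=cv2.imread('pics/side0.png')[100:340,150:390];cv2.imwrite('pics/side0c.png',cv2.resize(a,(600,600),interpolation=2))
E
```

```text
(no output)
```

View pics/top0c.png

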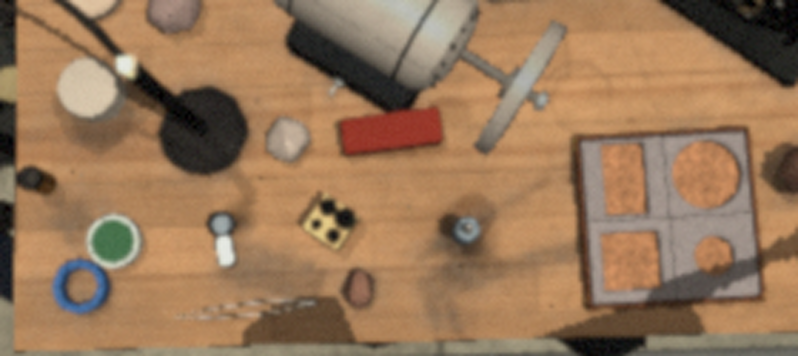

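View pics/side0c.png

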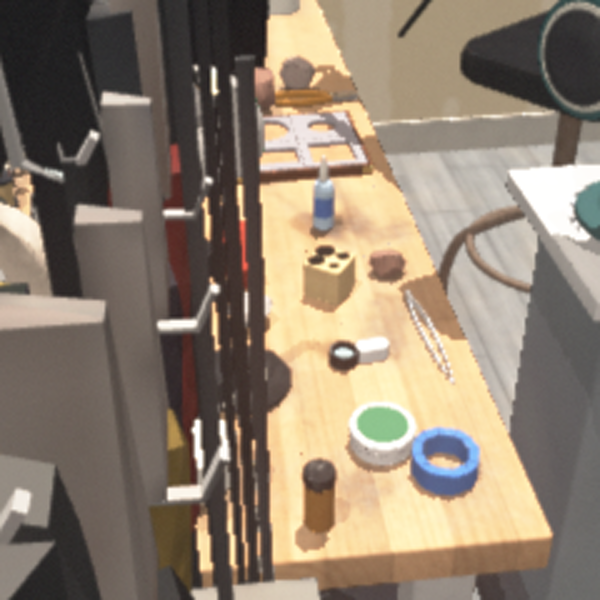

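The top view shows the tray at right, with the loupe and tin plates in the far row and the cube and vial plates in the near row. The tin is at crop (112,241), almost touching the blue ring. The vial is at (35,178), the loupe at (222,235), the cube at (329,221), the glue at (466,230) and the lamp base at (203,130). The side view agrees with this. I'll move over the tray for a closer look.

```bash
python3 -m creep '[[0,0,-1,0,1],[0,0,-1,0,1],[0.9,-0.85,0,0,1],[0.9,-0.85,0,0,1],[0.9,-0.85,0,0,1],[0.9,-0.85,0,0,1],[0.9,-0.85,0,0,1],[0.9,-0.85,0,0,1],[0,0,0,-1,1],[0,0,0,-1,1],[0,0,0,-1,1],[0,0,0,-1,1],[0,0,0,-1,1],[0,0,0,-1,1],[0,0,0,-1,1],[0,0,0,-1,1],[0,0,0,-1,1],[0,0,0,-1,1],[0,0,0,-1,1],[0,0,0,-0.4,1]]'
python3 - <<'E'
from h import *
p=cam('wrist');save(p,'w1.png');print(p['vfov'],bot.read_state()['q'])
T=np.array(p['world_to_cam']);print((-T[:3,:3].T@T[:3,3]).round(3),T[2,:3])
for t in('tin_plate','vial_plate','cube_plate','loupe_plate'):
    for r in bot.look_for(t,p)[:2]:
        b=r['bbox'];print(t,round(r['score'],2),np.round(b),ray(p,(b[0]+b[2])/2,(b[1]+b[3])/2,.016).round(3))
E
```

```text
time: 3.6
tool_pos: [0.4209, -0.2684, 0.3314]
tcp_rot: [2.218, 2.224, 0.0]
wrist_force: [-0.5, 0.7, 0.4]
width: 1.0
grip_force: 0.0
65.24407453976363 [-6.17560672e-01 -1.21129343e-01  1.83287270e+00  4.03236749e-06
  1.42955432e+00 -6.21116448e-01]
[ 0.421 -0.191  0.473] [ 8.65489866e-04 -3.00349470e-01 -9.53828835e-01]
tin_plate 0.95 [266. 155. 323. 206.] [ 0.482 -0.305  0.016]
vial_plate 0.83 [211. 155. 270. 211.] [ 0.397 -0.31   0.016]
cube_plate 0.89 [205.  93. 266. 157.] [ 0.391 -0.221  0.016]
loupe_plate 0.61 [269.  92. 326. 150.] [ 0.483 -0.215  0.016]
```

View pics/top0.png

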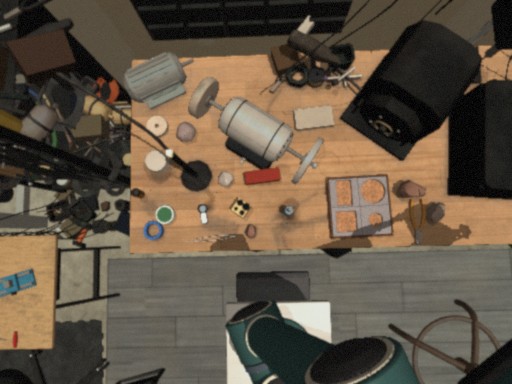

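View pics/w1.png

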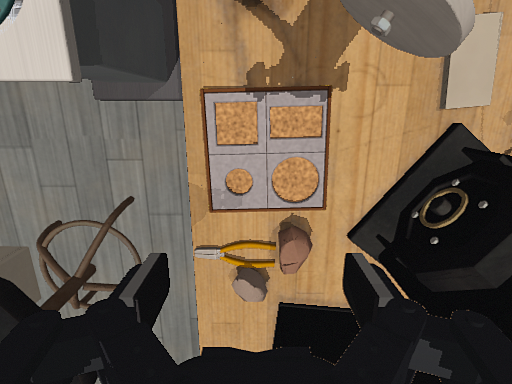

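The wrist view shows the tray from (204,87) to (328,211). The square recess is at (236,122), the oblong at (296,121), the small round at (239,181) and the large round at (296,179). Next I'll measure the recess centres precisely.

```bash
python3 - <<'E'
from h import *
ps=[cam('wrist'),cam('top')]
W={}
for p in ps:
    img=p['pixels'].astype(int)
    for n,g in dict(cube=(.391,-.221),loupe=(.483,-.215),vial=(.397,-.310),tin=(.480,-.304)).items():
        # rectify 1mm/px patch at z=.010 around guess
        H=60; g=np.array(g)
        src=np.float32([proj(p,np.array([g[0]+dx*.044,g[1]+dy*.044,.012])) for dx,dy in((-1,1),(1,1),(1,-1),(-1,-1))])
        M=cv2.getPerspectiveTransform(src,np.float32([[0,0],[176,0],[176,176],[0,176]]))
        o=cv2.warpPerspective(p['pixels'],M,(176,176)).astype(int)
        m=((o[:,:,0]-o[:,:,2])>35).astype(np.uint8)
        m=cv2.morphologyEx(m,cv2.MORPH_OPEN,np.ones((9,9)));m=cv2.morphologyEx(m,cv2.MORPH_CLOSE,np.ones((15,15)))
        k,l,s,c=cv2.connectedComponentsWithStats(m)
        if k<2: print(n,'none');continue
        i=l[88,88] or 1+np.argmax(s[1:,4])
        pts=np.argwhere(l==i)[:,::-1]; r=cv2.minAreaRect(pts.astype(np.float32))
        xy=lambda q:(g+[(q[0]-88)/2000,-(q[1]-88)/2000]).round(4)
        print(n,xy(c[i]),xy(r[0]),np.round(np.array(r[1])/2,1),round(r[2],1))
E
```

```text
cube [ 0.3919 -0.2186] [ 0.3918 -0.2185] [61.7 62.3] 88.3
loupe [ 0.4789 -0.2163] [ 0.4789 -0.2163] [45.9 80.8] 88.8
vial [ 0.3942 -0.307 ] [ 0.3943 -0.307 ] [40.  42.5] 90.0
tin [ 0.4827 -0.3047] [ 0.4828 -0.3047] [72.5 73.5] 90.0
cube [ 0.3914 -0.2196] [ 0.3914 -0.22  ] [65.3 66.6] 89.2
loupe [ 0.4801 -0.2172] [ 0.4802 -0.2172] [49.5 82.5] 90.0
vial [ 0.3944 -0.3083] [ 0.3945 -0.308 ] [43. 46.] 90.0
tin [ 0.4834 -0.3061] [ 0.4832 -0.3056] [77.1 76.7] 48.0
```

```bash
python3 -m creep '[[0,-0.4,0,0,1],[1,0,0,0,1],[1,0,0,0,1],[1,0,0,0,1],[1,0,0,0,1],[1,0,0,0,1],[1,0,0,0,1],[1,0,0,0,1],[1,0,0,0,1],[1,0,0,0,1],[1,0,0,0,1],[1,0,0,0,1],[0,0,0,0,1]]'
cat >> h.py <<'E'
def patch(p,g,z,half=.06,k=3000):
    n=int(2*half*k)
    src=np.float32([proj(p,np.array([g[0]+dx*half,g[1]+dy*half,z])) for dx,dy in((-1,1),(1,1),(1,-1),(-1,-1))])
    return cv2.warpPerspective(p['pixels'],cv2.getPerspectiveTransform(src,np.float32([[0,0],[n,0],[n,n],[0,n]])),(n,n))
E
python3 - <<'E'
from h import *
p=cam('wrist');save(p,'w2.png')
hs=dict(tin=.024,vial=.06,cube=.045,loupe=.012,tub=.046,glue=.09)
for t,h in hs.items():
    for r in bot.regions_of(t,p)[:2]:
        b=r['bbox'];m=np.argwhere(r['mask'])[:,::-1]
        print(t,round(r['score'],2),np.round(b),ray(p,(b[0]+b[2])/2,(b[1]+b[3])/2,h).round(3), ray(p,*m.mean(0),h).round(4))
print(bot.read_state()['q'].round(2))
E
```

```text
time: 5.58
tool_pos: [0.3995, 0.2833, 0.331]
tcp_rot: [-2.216, -2.227, 0.001]
wrist_force: [-0.9, -0.9, -0.8]
width: 0.999
grip_force: 0.0
vial 0.57 [313.  39. 346.  69.] [0.491 0.42  0.06 ] [0.4903 0.4211 0.06  ]
cube 0.58 [259. 242. 300. 283.] [0.438 0.118 0.045] [0.4386 0.1145 0.045 ]
loupe 0.82 [253. 183. 289. 199.] [0.424 0.228 0.012] [0.4291 0.225  0.012 ]
tub 0.72 [315.  40. 344.  68.] [0.494 0.423 0.046] [0.4937 0.4231 0.046 ]
tub 0.61 [364.  78. 425. 127.] [0.587 0.363 0.046] [0.5882 0.3652 0.046 ]
glue 0.84 [265. 318. 276. 347.] [0.423 0.022 0.09 ] [0.423  0.0162 0.09  ]
glue 0.5 [314.  40. 346.  68.] [0.484 0.416 0.09 ] [0.4841 0.4172 0.09  ]
[ 0.56 -0.14  1.85 -0.    1.43  0.56]
```

View pics/w2.png

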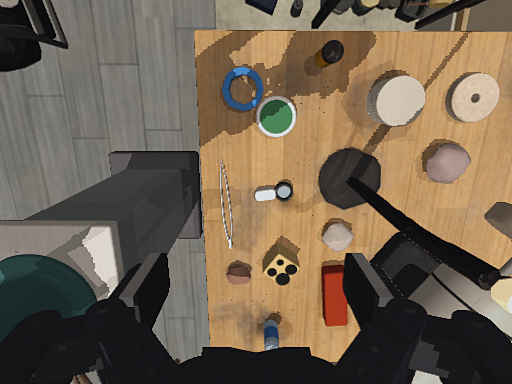

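The wrist view shows the tin at (276,117), touching the ring at (243,90). The vial is at (328,55), the loupe has its shell at (264,195) and its lens at (284,190), and the cube is at (281,265). The lamp leans away toward +x. Now the precise fits.

```bash
python3 - <<'E'
from h import *
p=cam('wrist');q=cam('top')
out=[]
for n,g,z in(('tin',(.42,.35),.024),('loupe',(.427,.226),.012),('cube',(.435,.107),.045),('vial',(.49,.421),.058)):
    row=[patch(c,g,z,.05,3000) for c in(p,q)];out.append(np.hstack(row))
    for o in row:
        o=o.astype(int);hsv=cv2.cvtColor(o.astype(np.uint8),cv2.COLOR_RGB2HSV)
        if n=='tin': m=(o[:,:,1]-o[:,:,0]>20)
        elif n=='loupe': m=(hsv[:,:,1]<60)&(hsv[:,:,2]>130)
        elif n=='vial': m=hsv[:,:,2]<50
        else: m=hsv[:,:,2]<50
        m=cv2.morphologyEx(m.astype(np.uint8),cv2.MORPH_OPEN,np.ones((5,5)))
        k,l,s,c=cv2.connectedComponentsWithStats(m)
        for i in range(1,k):
            if s[i,4]<150: continue
            r=cv2.minAreaRect(np.argwhere(l==i)[:,::-1].astype(np.float32))
            xy=lambda a:(np.array(g)+[(a[0]-150)/3000,-(a[1]-150)/3000]).round(4)
            print(n,xy(c[i]),xy(r[0]),np.round(np.array(r[1])/3,1),round(r[2],1))
        print()
im=np.vstack([np.hstack(out[:2]),np.hstack(out[2:])]);cv2.imwrite('pics/pat.png',cv2.resize(im[:,:,::-1],(800,400)))
E
```

```text
tin [0.3734 0.399 ] [0.374  0.3987] [2.7 8. ] 90.0
tin [0.394  0.3727] [0.3911 0.3754] [31.5 52.7] 20.0
tin [0.4281 0.3431] [0.4282 0.343 ] [46.7 46.3] 90.0

tin [0.3941 0.358 ] [0.3935 0.358 ] [ 5.9 17. ] 68.2
tin [0.4292 0.3403] [0.4295 0.3399] [41.3 41.1] 15.1

loupe [0.4436 0.2273] [0.4435 0.2273] [19.3 19. ] 90.0
loupe [0.4142 0.2216] [0.414  0.2216] [18.6 34. ] 81.9

loupe [0.4224 0.2218] [0.4241 0.2225] [20.8 56.2] 79.2

cube [0.4383 0.1194] [0.4383 0.1193] [8.  8.7] 90.0
cube [0.456  0.1064] [0.4562 0.1062] [16.3 16.3] 90.0
cube [0.4255 0.1015] [0.4255 0.1015] [12.3 12.3] 90.0
cube [0.4434 0.0887] [0.4433 0.0885] [20.3 20.7] 90.0

cube [0.4567 0.1045] [0.4567 0.1045] [11.   9.3] 90.0
cube [0.426  0.0998] [0.426  0.0998] [4.3 5.3] 90.0
cube [0.4438 0.0867] [0.4438 0.0868] [15.7 14.3] 90.0

vial [0.4473 0.4656] [0.4475 0.4654] [12.  10.2] 10.9
vial [0.479  0.4608] [0.4787 0.4623] [13.3 34.5] 42.6
vial [0.526  0.4673] [0.5272 0.4667] [ 8.7 24.3] 90.0
vial [0.4944 0.4241] [0.4947 0.4238] [25.2 27.7] 48.0

vial [0.4925 0.4444] [0.489  0.4444] [ 57.  109.1] 79.9
vial [0.4825 0.3898] [0.4822 0.3955] [48.3 84.3] 90.0
```

View pics/pat.png

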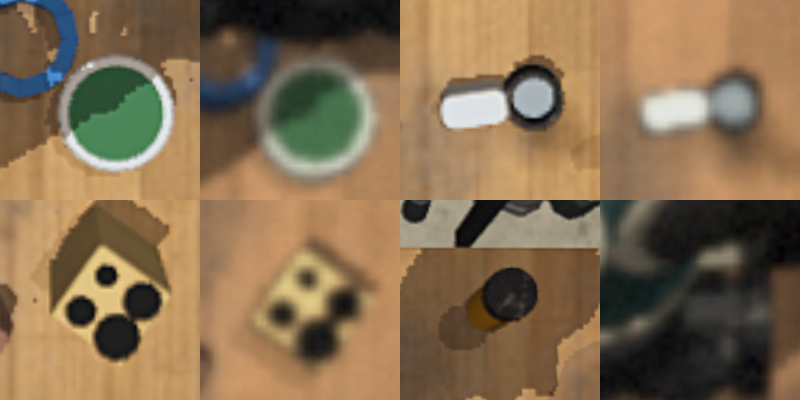

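Tin at (0.4285, 0.342). I'll grip along 52° so the fingers clear the ring.

```bash
python3 -m creep '[[0.6,0.3,0,0,1],[0.57,0.28,0,0,1],[0,0,0.3,-1,1],[0,0,0.5,-1,1],[0,0,0.5,-1,1],[0,0,0.5,-1,1],[0,0,0.5,-1,1],[0,0,0.5,-1,1],[0,0,0.5,-1,1],[0,0,0.5,-1,1],[0,0,0.5,-1,1],[0,0,0.3,-0.1,1],[0,0,0,0,1]]' 40
python3 - <<'E'
from h import *
p=cam('wrist');save(p,'w3.png')
o=patch(p,(.4285,.342),.024,.05,3000).astype(int)
m=(o[:,:,1]-o[:,:,0]>20).astype(np.uint8);m=cv2.morphologyEx(m,cv2.MORPH_OPEN,np.ones((5,5)))
k,l,s,c=cv2.connectedComponentsWithStats(m)
for i in range(1,k):
    if s[i,4]>500:print(s[i],c[i],.4285+(c[i][0]-150)/3000,.342-(c[i][1]-150)/3000)
E
```

```text
time: 7.65
tool_pos: [0.4287, 0.3392, 0.1001]
tcp_rot: [-1.02, -2.97, 0.003]
wrist_force: [-0.9, 0.1, -0.6]
width: 1.0
grip_force: 0.0
[   0    0   90  121 4794] [51.77430121 64.48811014] 0.39575810040328185 0.3705039632874427
[   77    77   142   141 15627] [147.48294618 146.632815  ] 0.42766098206096287 0.34312239500010666
```

View pics/w3.png

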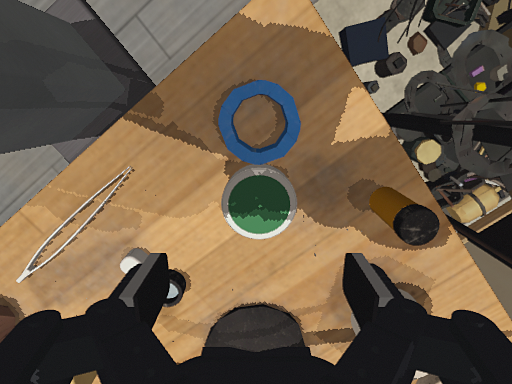

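The tin is at (259,203), centred between the fingers and touching the ring at (260,122), with clear space on the finger sides. Descending to grip.

```bash
python3 -m creep '[[0.06,0.05,0.3,0,1],[0,0,0.5,0,1],[0,0,0.5,0,1],[0,0,0.4,0,1],[0,0,0.12,0,1],[0,0,0,0,1],[0,0,0,0,0],[0,0,0,0,0],[0,0,0,0,0],[0,0,0,0,0],[0,0,0,0,0],[0,0,0,0,0],[0,0,0,0,0]]' 40
```

```text
time: 9.32
tool_pos: [0.4293, 0.3444, 0.0118]
tcp_rot: [1.017, 2.971, 0.002]
wrist_force: [-1.9, -1.3, 5.4]
width: 0.641
grip_force: 41.8
```

```bash
python3 -m creep '[[0,0,-0.4,0,0],[0,0,-0.8,0,0],[0,0,-0.9,0,0],[0,0,-0.9,0,0],[0,0,-0.9,0,0],[0,0,-0.9,0,0],[0,0,-0.9,0,0],[0,0,-0.7,0,0],[0,0,0,0,0]]'
python3 -m creep '[[-0.3,-0.5,0,0,0],[-0.6,-0.9,0,0,0],[-0.6,-0.9,0,0,0],[-0.6,-0.9,0,0,0],[-0.6,-0.9,0,0,0],[-0.54,-0.98,0,0,0],[-0.93,-0.75,0,0,0],[-0.93,-0.75,0,0,0],[-0.93,-0.75,0,0,0],[-0.93,-0.75,0,0,0],[-0.93,-0.75,0,0,0],[-0.6,-0.5,0,0,0],[-0.35,-0.23,0,0,0],[0,0,0,0,0],[0,0,0,0,0]]'
python3 - <<'E'
from h import *
p=cam('wrist');save(p,'w4.png')
s=bot.read_state();t=s['tool_pos'];print(t,s['q'].round(2))
o=patch(p,t[:2],t[2]+.012,.05,3000).astype(int)
m=(o[:,:,1]-o[:,:,0]>20).astype(np.uint8);m=cv2.morphologyEx(m,cv2.MORPH_OPEN,np.ones((5,5)))
k,l,s,c=cv2.connectedComponentsWithStats(m)
for i in range(1,k):
    if s[i,4]>500:print(s[i],(c[i]-150)/3000*[1,-1])
E
```

```text
time: 10.45
tool_pos: [0.43, 0.3449, 0.3345]
tcp_rot: [1.016, 2.968, 0.01]
wrist_force: [-0.5, 0.3, -2.2]
width: 0.643
grip_force: 43.3
time: 12.32
tool_pos: [0.4845, -0.3034, 0.3295]
tcp_rot: [-1.016, -2.971, -0.002]
wrist_force: [-0.2, 0.2, -1.4]
width: 0.644
grip_force: 43.3
[ 0.48460965 -0.30330022  0.32994456] [-0.6   0.02  1.7   0.    1.42 -1.52]
[   78    79   139   140 15506] [-0.00098568  0.00057993]
```

View pics/w4.png

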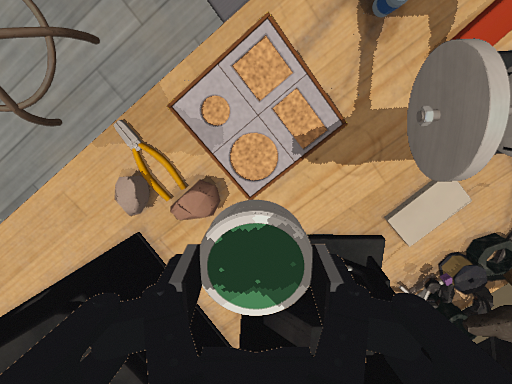

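The tin is held centred, with its middle at (255,265). A rock sits close to the tray at (190,200), so I'll turn back to yaw 90° so the fingers lie along x before lowering.

```bash
python3 -m creep '[[0,0,0,1,0],[0,0,0,1,0],[0,0,0.3,1,0],[0,0,0.5,1,0],[0,0,0.6,1,0],[0,0,0.6,1,0],[0,0,0.6,1,0],[0,0,0.6,1,0],[0,0,0.6,1,0],[0,0,0.6,0.1,0],[0,0,0.6,0,0],[0,0,0.4,0,0],[0,0,0,0,0],[0,0,0,0,0]]'
```

```text
time: 14.12
tool_pos: [0.4857, -0.305, 0.0616]
tcp_rot: [2.218, 2.222, 0.001]
wrist_force: [-0.2, -0.6, -1.1]
width: 0.643
grip_force: 43.3
```

```bash
python3 -m creep '[[0,-0.05,0.3,0,0],[0,0,0.3,0,0],[0,0,0.18,0,0],[0,0,0.04,0,0],[0,0,0,0,0],[0,0,0,0,0]]'
```

```text
time: 14.88
tool_pos: [0.4816, -0.3045, 0.0196]
tcp_rot: [-2.219, -2.221, 0.001]
wrist_force: [-3.7, 1.4, 6.3]
width: 0.64
grip_force: 44.9
```

```bash
python3 -m creep '[[0,0,0,0,1],[0,0,0,0,1],[0,0,0,0,1],[0,0,-0.3,0,1],[0,0,-0.8,0,1],[0,0,-1,0,1],[0,0,-1,0,1],[0,0,-1,0,1],[0,0,-1,0,1],[0,0,-1,0,1],[0,0,0,0,1]]' 30
python3 - <<'E'
from h import *
p=cam('wrist');save(p,'w5.png')
o=patch(p,(.483,-.305),.032,.05,3000).astype(int)
m=(o[:,:,1]-o[:,:,0]>20).astype(np.uint8);m=cv2.morphologyEx(m,cv2.MORPH_OPEN,np.ones((5,5)))
k,l,s,c=cv2.connectedComponentsWithStats(m)
for i in range(1,k):
    if s[i,4]>500:print(s[i],(c[i]-150)/3000*[1,-1]+[.483,-.305])
E
python3 -m creep '[[0.5,-0.2,0,0,1],[1,-0.4,0,0,1],[1,-0.4,0,0,1],[1,-0.4,0,0,1],[1,-0.2,0,0,1],[1,0,0,0,1],[1,0,0,0,1],[1,0,0,0,1],[1,0,0,0,1],[1,0,0,0,1],[1,0,0,0,1],[1,0.3,0,0,1],[1,0.3,0,0,1],[1,0.3,0,0,1],[0.7,0.5,0,0,1],[0.36,0.46,0,0,1],[0,0,0,0,1]]'
```

```text
time: 16.25
tool_pos: [0.4845, -0.3062, 0.3319]
tcp_rot: [2.212, 2.214, 0.003]
wrist_force: [-0.7, -0.3, -0.5]
width: 1.0
grip_force: 0.0
[   74    75   143   143 15954] [ 0.48149607 -0.30340383]
time: 18.42
tool_pos: [0.4945, 0.4236, 0.3214]
tcp_rot: [-2.219, -2.223, 0.007]
wrist_force: [0.2, -0.5, -0.8]
width: 1.001
grip_force: 0.0
```

View pics/w5.png

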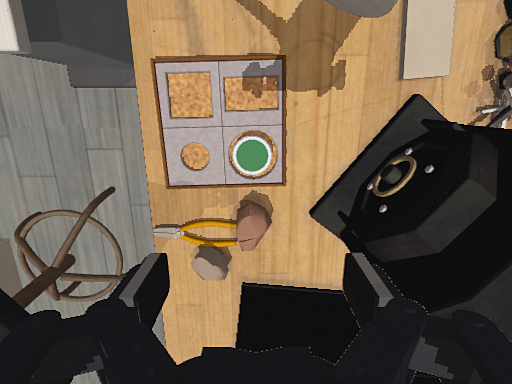

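The tin lies centred in the large round recess at (252,156). Now the vial.

```bash
python3 -m creep '[[0,0,0.3,-1,1],[0,0,0.7,-1,1],[0,0,0.7,-1,1],[0,0,0.7,-1,1],[0,0,0.7,-1,1],[0,0,0.6,-1,1],[0,0,0,0,1],[0,0,0,0,1]]'
python3 - <<'E'
from h import *
p=cam('wrist');save(p,'w6.png')
print(bot.read_state()['tool_pos'])
for r in bot.regions_of('vial',p)[:2]:
    m=r['mask'];print(r['score'],np.round(r['bbox']))
    # footprint at z=.06 cap: dark part of the mask
    d=m&(p['pixels'].max(2)<70);a=np.argwhere(d)[:,::-1];(c,rad)=cv2.minEnclosingCircle(a.astype(np.float32));print(c,rad,ray(p,*c,.06).round(4),ray(p,*a.mean(0),.06).round(4))
E
```

```text
time: 19.42
tool_pos: [0.4946, 0.4231, 0.1404]
tcp_rot: [1.467, 2.778, 0.001]
wrist_force: [0.4, -0.3, 0.9]
width: 0.998
grip_force: 0.0
[0.49514036 0.42359193 0.14119804]
0.8 [241. 174. 274. 223.]
(257.8245849609375, 197.60507202148438) 22.78094482421875 [0.4915 0.4308 0.06  ] [0.4935 0.4273 0.06  ]
```

View pics/w6.png

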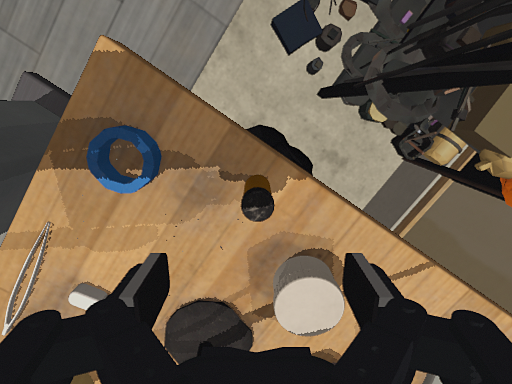

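The vial's cap is at (258,204), with the tub behind at (308,300) and clear of the fingers.

```bash
python3 - <<'E'
from h import *
p=cam('wrist')
for g in((258,204),(258,205)): print(ray(p,*g,.06).round(4))
c=ray(p,258,204.5,.06);t=bot.read_state()['tool_pos'];d=(c-t)[:2];a=np.radians(124.4)
print(t,d@[np.cos(a),np.sin(a)]/.05,d@[np.sin(a),-np.cos(a)]/.05)
E
```

```text
[0.4959 0.4271 0.06  ]
[0.4964 0.4264 0.06  ]
[0.4955176  0.4239977  0.14157349] 0.039069609324306726 0.04161925744825454
```

```bash
python3 -m creep '[[0.04,0.04,0.4,0,1],[0,0,0.6,0,1],[0,0,0.6,0,1],[0,0,0.6,0,1],[0,0,0.3,0,1],[0,0,0.13,0,1],[0,0,0,0,1],[0,0,0,0,0],[0,0,0,0,0],[0,0,0,0,0],[0,0,0,0,0],[0,0,0,0,0],[0,0,0,0,0],[0,0,0,0,0],[0,0,0,0,0],[0,0,0,0,0]]' 30
```

```text
time: 21.58
tool_pos: [0.4954, 0.4263, 0.0084]
tcp_rot: [1.464, 2.779, 0.001]
wrist_force: [-0.9, -0.5, 5.4]
width: 0.286
grip_force: 29.6
```

```bash
python3 -m creep '[[0,0,-0.4,0,0],[0,0,-0.8,0,0],[0,0,-0.9,0,0],[0,0,-0.9,0,0],[0,0,-0.9,1,0],[0,0,-0.9,1,0],[0,0,-0.9,1,0],[0,0,-0.7,1,0],[0,0,0,1,0],[0,0,0,1,0],[0,0,0,0,0]]'
python3 -m creep '[[-0.4,-0.2,0,0,0],[-0.9,-0.3,0,0,0],[-1,-0.3,0,0,0],[-1,-0.3,0,0,0],[-1,-0.3,0,0,0],[-1,-0.3,0,0,0],[-1,-0.3,0,0,0],[-1,0,0,0,0],[-1,0,0,0,0],[-1,0,0,0,0],[-1,0,0,0,0],[-1,0,0,0,0],[-1,0,0,0,0],[-1,0,0,0,0],[-0.9,0,0,0,0],[-0.5,0,0,0,0],[0,0,0,0,0],[0,0,0,0,0]]'
python3 - <<'E'
from h import *
p=cam('wrist');save(p,'w7.png');print(bot.read_state()['tool_pos'],bot.read_state()['tcp_rot'])
E
```

```text
time: 22.95
tool_pos: [0.4948, 0.4259, 0.3285]
tcp_rot: [2.219, 2.224, 0.001]
wrist_force: [-0.3, 0.4, -1.2]
width: 0.284
grip_force: 29.4
time: 25.2
tool_pos: [0.3956, -0.3083, 0.3277]
tcp_rot: [-2.219, -2.223, -0.001]
wrist_force: [-0.5, -0.1, -0.7]
width: 0.284
grip_force: 29.5
[ 0.39574466 -0.30806176  0.32785016] [-2.21861794e+00 -2.22373498e+00 -6.17549032e-04]
```

View pics/w7.png

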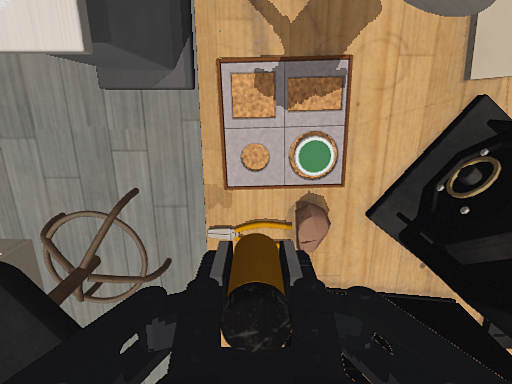

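The vial is held upright with the small recess at (255,156). Lowering it, then opening only part way because the tin is next door.

```bash
python3 -m creep '[[0,-0.03,0.4,0,0],[0,0,0.8,0,0],[0,0,0.9,0,0],[0,0,0.9,0,0],[0,0,0.9,0,0],[0,0,0.9,0,0],[0,0,0.7,0,0],[0,0,0.4,0,0],[0,0,0.2,0,0],[0,0,0.08,0,0],[0,0,0,0,0],[0,0,0,0,0]]'
```

```text
time: 26.75
tool_pos: [0.3951, -0.3096, 0.0198]
tcp_rot: [2.219, 2.221, 0.0]
wrist_force: [0.0, -0.2, -0.7]
width: 0.285
grip_force: 29.5
```

```bash
python3 -m creep '[[0.04,-0.01,0,0,0],[0,0,0.04,0,0],[0,0,0.03,0,0],[0,0,0,0,0],[0,0,0,0,0]]'
```

```text
time: 27.38
tool_pos: [0.394, -0.3072, 0.0164]
tcp_rot: [-2.22, -2.222, -0.0]
wrist_force: [-1.9, 2.1, 9.4]
width: 0.284
grip_force: 30.5
```

```bash
python3 -m creep '[[0,0,0,0,0.5],[0,0,0,0,0.5],[0,0,0,0,0.5],[0,0,-0.3,0,0.5],[0,0,-0.7,0,0.5],[0,0,-1,0,0.5],[0,0,-1,0,0.5],[0,0,-1,0,0.5],[0,0,-1,0,1],[0,0,-1,0,1],[0,0,0,0,1]]' 80
python3 - <<'E'
from h import *
p=cam('wrist');save(p,'w8.png')
for r in bot.look_for('vial',p): print(r['score'],np.round(r['bbox']))
print(proj(p,np.array([.3943,-.3075,.068])),proj(p,np.array([.3943,-.3075,.008])))
E
python3 -m creep '[[0.4,0,0,0,1],[1,0,0,1,1],[1,0,0,1,1],[1,0.2,0,1,1],[1,0.2,0,1,1],[1,0.2,0,1,1],[1,0.2,0,1,1],[0,0,0,0.25,1],[0,0,0,0,1]]'
```

```text
time: 28.75
tool_pos: [0.3958, -0.3088, 0.3222]
tcp_rot: [2.212, 2.214, 0.001]
wrist_force: [0.2, 0.9, -0.5]
width: 0.998
grip_force: 0.0
0.82 [243. 147. 263. 174.]
[252.99844609 162.27776326] [252.98093076 154.67320877]
time: 29.98
tool_pos: [0.5026, -0.0135, 0.3137]
tcp_rot: [-2.793, -1.434, 0.005]
wrist_force: [-0.8, -0.0, 0.3]
width: 1.003
grip_force: 0.0
```

View pics/w8.png

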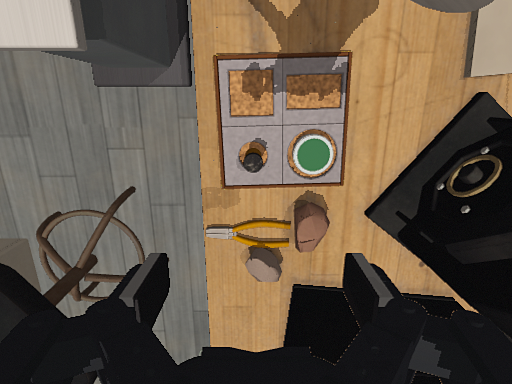

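The vial stands centred in its recess at (253,158). My turn while moving curved the path, harmlessly, so I'll correct to the cube.

```bash
python3 -m creep '[[0.4,-0.8,0,0,1],[0.4,-0.8,0,0,1],[0.37,-0.77,0,0,1],[0,0,0.5,0,1],[0,0,0.8,0,1],[0,0,0.8,0,1],[0,0,0.8,0,1],[0,0,0.5,0,1],[0,0,0,0,1],[0,0,0,0,1]]'
python3 - <<'E'
from h import *
p=cam('wrist');save(p,'w9.png');t=bot.read_state();print(t['tool_pos'],t['tcp_rot'])
R=cv2.Rodrigues(t['tcp_rot'])[0]
g=np.array([.441,.103]);o=patch(p,g,.045,.05,3000);hsv=cv2.cvtColor(o,cv2.COLOR_RGB2HSV)
m=cv2.morphologyEx((hsv[:,:,2]<50).astype(np.uint8),cv2.MORPH_OPEN,np.ones((5,5)))
k,l,s,c=cv2.connectedComponentsWithStats(m)
for i in range(1,k):
    if s[i,4]>150: print(s[i,2:4]/3,g+(c[i]-150)/3000*[1,-1])
print(np.degrees(np.arctan2(R[1,0],R[0,0])))
E
```

```text
time: 31.22
tool_pos: [0.4424, 0.102, 0.1463]
tcp_rot: [2.796, 1.431, 0.002]
wrist_force: [0.3, 0.7, 0.6]
width: 1.001
grip_force: 0.0
[0.44295149 0.1022949  0.14684871] [2.79587328 1.43096227 0.00376601]
[10.33333333 10.33333333] [0.43871026 0.11871334]
[18.33333333 18.33333333] [0.45658592 0.1058707 ]
[14.33333333 14.33333333] [0.42603607 0.10095681]
[22.         22.33333333] [0.44386836 0.08812639]
54.20793940552515
```

View pics/w9.png

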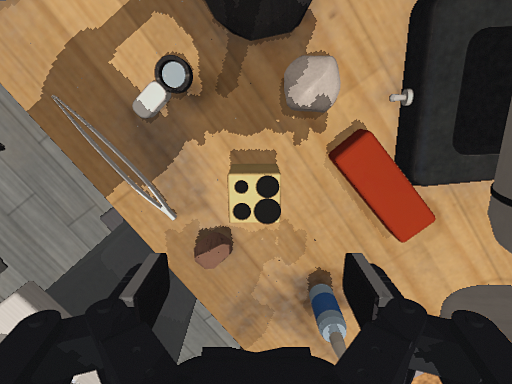

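The cube is square to the gripper at (255,198), with the rock at (213,247), glue at (325,300) and red box all clear of the fingers. Gripping it.

```bash
python3 -m creep '[[0,-0.04,0.4,0,1],[0,0,0.6,0,1],[0,0,0.6,0,1],[0,0,0.6,0,1],[0,0,0.34,0,1],[0,0,0.13,0,1],[0,0,0,0,1],[0,0,0,0,0],[0,0,0,0,0],[0,0,0,0,0],[0,0,0,0,0],[0,0,0,0,0],[0,0,0,0,0],[0,0,0,0,0]]' 80
python3 -m creep '[[0,0,-0.3,0,0],[0,0,-0.6,0,0],[0,0,-0.9,0,0],[0,0,-0.9,0,0],[0,0,-0.9,0,0],[0,0,-0.9,0,0],[0,0,-0.9,0,0],[0,0,-0.9,0,0],[0,0,0,0,0],[0,0,0,0,0]]'
```

```text
time: 33.02
tool_pos: [0.4417, 0.1039, 0.013]
tcp_rot: [2.795, 1.432, 0.003]
wrist_force: [0.9, -0.8, 5.6]
width: 0.51
grip_force: 83.4
time: 34.28
tool_pos: [0.4388, 0.1035, 0.3243]
tcp_rot: [-2.795, -1.432, 0.006]
wrist_force: [0.3, -1.2, -7.9]
width: 0.519
grip_force: 83.6
```

```bash
python3 -m creep '[[0,0,0,-1,0],[0,0,0,-1,0],[0,0,0,-1,0],[0,0,0,-1,0],[0,0,0,-1,0],[0,0,0,-1,0],[0,0,0,-0.5,0],[-0.4,-0.3,0,0,0],[-0.8,-0.4,0,0,0],[-1,-0.4,0,0,0],[-1,0,0,0,0],[-1,0,0,0,0],[-1,0,0,0,0],[-0.8,0,0,0,0],[-0.43,0,0,0,0],[0,0,0,0,0],[0,0,0,0,0]]'
python3 - <<'E'
from h import *
p=cam('wrist');save(p,'w10.png');t=bot.read_state();print(t['tool_pos'])
R=cv2.Rodrigues(t['tcp_rot'])[0];print(np.degrees(np.arctan2(R[1,0],R[0,0])))
E
```

```text
time: 36.4
tool_pos: [0.3926, -0.2179, 0.3242]
tcp_rot: [-2.189, -2.246, 0.001]
wrist_force: [0.2, 1.0, -7.0]
width: 0.515
grip_force: 83.8
[ 0.39294635 -0.2178903   0.32485569]
91.51894741523216
```

View pics/w10.png

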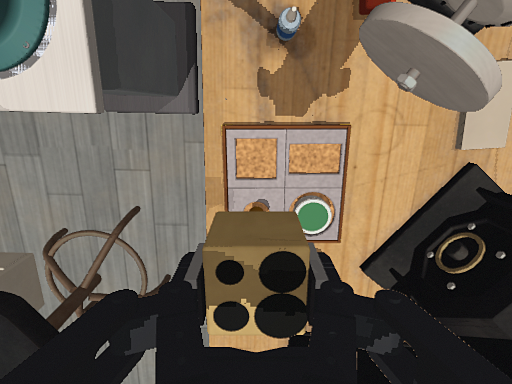

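The cube is held level with the square recess ahead at (257,158). Lowering.

```bash
python3 -m creep '[[-0.02,-0.01,0.4,0,0],[0,0,0.8,0,0],[0,0,0.9,0,0],[0,0,0.9,0,0],[0,0,0.9,0,0],[0,0,0.9,0,0],[0,0,0.7,0,0],[0,0,0.3,0,0],[0,0,0.15,0,0],[0,0,0,0,0],[0,0,0,0,0]]'
```

```text
time: 37.83
tool_pos: [0.3946, -0.2209, 0.0307]
tcp_rot: [2.19, 2.248, 0.001]
wrist_force: [-0.1, -0.4, -7.2]
width: 0.516
grip_force: 83.8
```

```bash
python3 -m creep '[[0.03,-0.04,0.08,0,0],[0,0,0.06,0,0],[0,0,0.04,0,0],[0,0,0.02,0,0],[0,0,0,0,0],[0,0,0,0,0]]'
```

```text
time: 38.58
tool_pos: [0.3911, -0.2186, 0.021]
tcp_rot: [-2.191, -2.249, 0.001]
wrist_force: [-7.2, 4.1, 12.5]
width: 0.513
grip_force: 86.6
```

```bash
python3 -m creep '[[0,0,0,0,0.8],[0,0,0,0,0.8],[0,0,0,0,0.8],[0,0,-0.3,0,0.8],[0,0,-0.7,0,0.8],[0,0,-1,0,0.8],[0,0,-1,0,0.8],[0,0,-1,0,0.8],[0,0,-1,0,1],[0,0,-1,0,1],[0,0,0,0,1]]' 30
python3 - <<'E'
from h import *
p=cam('wrist');save(p,'w11.png')
for r in bot.look_for('cube',p): print(r['score'],np.round(r['bbox']))
o=np.hstack([patch(p,(.3919,-.2193),.016,.05,3000),patch(p,(.3919,-.2193),.053,.05,3000)]);cv2.imwrite('pics/c11.png',o[:,:,::-1])
E
python3 -m creep '[[0.4,0.2,0,0,1],[0.9,0.2,0,0,1],[1,0.2,0,0,1],[1,0.2,0,0,1],[1,0.09,0,0,1],[1,0,0,0,1],[1,0,0,0,1],[1,0,0,0,1],[0.9,0,0,0,1],[0.62,0,0,0,1],[0,0,0,0,1]]'
python3 -m creep '[[0,0,0,-1,1],[0,0,0,-1,1],[0,0,0,-1,1],[0,0,0,-1,1],[0,0,0,-1,1],[0,0,0,-1,1],[0,0,0,-1,1],[0,0,0.3,-1,1],[0,0,0.4,-1,1],[0,0,0.4,-1,1],[0,0,0.4,-1,1],[0,0,0.4,-1,1],[0,0,0.4,-1,1],[0,0,0.4,-1,1],[0,0,0.4,-1,1],[0,0,0.4,-1,1],[0,0,0.3,-1,1],[0,0,0,-0.2,1],[0,0,0,0,1]]'
```

```text
time: 39.95
tool_pos: [0.3934, -0.22, 0.3259]
tcp_rot: [2.185, 2.242, 0.004]
wrist_force: [1.4, -0.3, -0.6]
width: 1.0
grip_force: 0.0
0.61 [234. 137. 269. 175.]
time: 41.42
tool_pos: [0.4228, 0.2246, 0.3171]
tcp_rot: [-2.187, -2.253, 0.006]
wrist_force: [0.6, -0.4, 0.0]
width: 1.001
grip_force: 0.0
time: 43.8
tool_pos: [0.4242, 0.2228, 0.1293]
tcp_rot: [0.272, -3.129, 0.0]
wrist_force: [-0.2, -0.9, 0.1]
width: 1.005
grip_force: 0.0
```

View pics/c11.png

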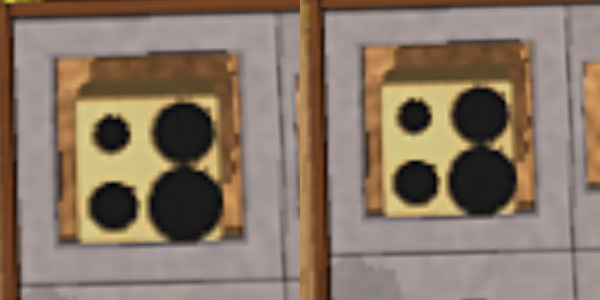

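The cube sits square and centred in its recess (top plane centre (448,148) of the right-hand patch). Now a close look at the loupe.

```bash
python3 - <<'E'
from h import *
p=cam('wrist');t=bot.read_state();T=t['tool_pos'];R=cv2.Rodrigues(t['tcp_rot'])[0]
g=np.array([.4285,.2243])
o=patch(p,g,.016,.05,3000);cv2.imwrite('pics/c12.png',np.hstack([cv2.resize(p['pixels'],(400,300)),o])[:,:,::-1])
for z in(.012,.016):
    o=patch(p,g,z,.05,3000);hsv=cv2.cvtColor(o,cv2.COLOR_RGB2HSV)
    m=cv2.morphologyEx(((hsv[:,:,1]<60)&(hsv[:,:,2]>130)).astype(np.uint8),cv2.MORPH_OPEN,np.ones((5,5)))
    k,l,s,c=cv2.connectedComponentsWithStats(m)
    for i in range(1,k):
        if s[i,4]<300: continue
        r=cv2.minAreaRect(np.argwhere(l==i)[:,::-1].astype(np.float32));print(z,g+(c[i]-150)/3000*[1,-1],np.array(r[1])/3,r[2])
print(T,np.degrees(np.arctan2(R[1,0],R[0,0])))
E
```

```text
0.012 [0.44308487 0.22605895] [19.33333333 18.        ] 90.0
0.012 [0.41471856 0.22195812] [18.08440018 34.03215281] 82.40535736083984
0.016 [0.44160038 0.22578351] [19.33333333 17.66666667] 90.0
0.016 [0.41370208 0.22177341] [17.78942998 33.49751027] 82.61395263671875
[0.42460812 0.22310503 0.12980772] -170.05818639590683
```

View pics/c12.png

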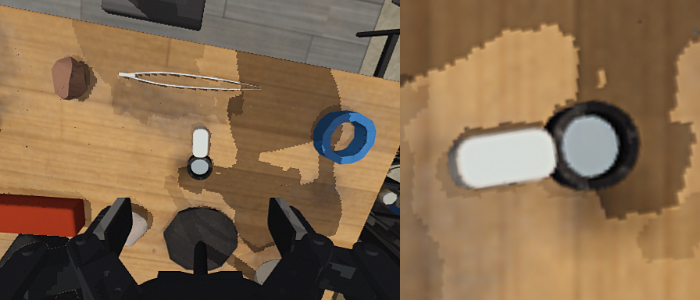

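The loupe lies centred between the fingers, shell at (201,142) and lens at (200,167), with its axis about 7.8°. Gripping the shell.

```bash
python3 -m creep '[[0.07,0,0.4,0.37,1],[0,0,0.6,0,1],[0,0,0.6,0,1],[0,0,0.5,0,1],[0,0,0.26,0,1],[0,0,0.1,0,1],[0,0,0,0,1],[0,0,0,0,0],[0,0,0,0,0],[0,0,0,0,0],[0,0,0,0,0],[0,0,0,0,0],[0,0,0,0,0],[0,0,0,0,0],[0,0,0,0,0],[0,0,0,0,0],[0,0,0,0,0]]' 30
```

```text
time: 45.98
tool_pos: [0.4211, 0.2229, 0.0066]
tcp_rot: [-0.217, 3.134, 0.0]
wrist_force: [-1.2, -0.8, 5.6]
width: 0.2
grip_force: 31.6
```

```bash
python3 -m creep '[[0,0,-0.3,0,0],[0,0,-0.6,0,0],[0,0,-0.9,0,0],[0,0,-0.9,0,0],[0,0,-0.9,0,0],[0,0,-0.9,0,0],[0,0,-0.9,0,0],[0,0,-0.9,0,0],[0,0,-0.1,0.6,0],[0,0,0,0.5,0],[0,0,0,0,0]]'
python3 -m creep '[[0,-0.4,0,0,0],[0,-0.9,0,0,0],[0,-1,0,0,0],[0,-1,0,0,0],[0,-1,0,0,0],[0,-1,0,0,0],[-0.2,-1,0,0,0],[-0.2,-1,0,0,0],[-0.2,-0.9,0,0,0],[-0.19,-0.62,0,0,0],[0,0,0,0,0],[0,0,0,0,0]]'
python3 - <<'E'
from h import *
p=cam('wrist');save(p,'w13.png');t=bot.read_state();print(t['tool_pos'],t['q'].round(2))
R=cv2.Rodrigues(t['tcp_rot'])[0];print(np.degrees(np.arctan2(R[1,0],R[0,0])))
E
```

```text
time: 47.35
tool_pos: [0.4204, 0.2226, 0.3266]
tcp_rot: [-0.045, 3.141, 0.0]
wrist_force: [0.5, -1.0, -0.8]
width: 0.196
grip_force: 31.0
time: 48.85
tool_pos: [0.4723, -0.2164, 0.3259]
tcp_rot: [0.045, -3.14, -0.002]
wrist_force: [0.4, 0.1, -0.6]
width: 0.202
grip_force: 31.0
[ 0.47232437 -0.21611302  0.32603165] [-0.48 -0.08  1.8   0.    1.42 -2.08]
-178.3376470587914
```

View pics/w13.png

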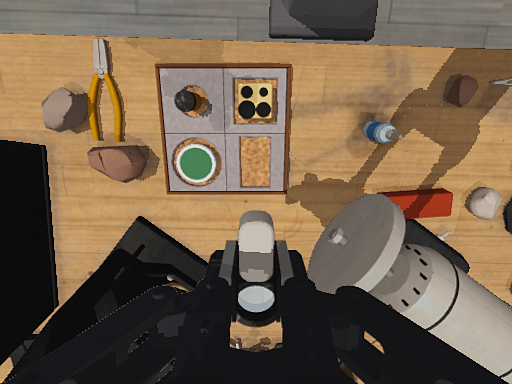

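The loupe is held level, with the oblong recess at (256,161) and the polisher wheel clear of the descent. Lowering.

```bash
python3 -m creep '[[0,0,0.4,0,0],[0,0,0.8,0,0],[0,0,0.9,0,0],[0,0,0.9,0,0],[0,0,0.9,0,0],[0,0,0.9,0,0],[0,0,0.7,0,0],[0,0,0.4,0,0],[0,0,0.12,0,0],[0,0,0,0,0],[0,0,0,0,0]]'
```

```text
time: 50.28
tool_pos: [0.4737, -0.2172, 0.0264]
tcp_rot: [-0.045, 3.139, -0.002]
wrist_force: [-0.8, 0.9, -0.9]
width: 0.197
grip_force: 31.0
```

```bash
python3 -m creep '[[0.03,0.01,0.1,0,0],[0,0,0.08,0,0],[0,0,0.04,0,0],[0,0,0.02,0,0],[0,0,0,0,0],[0,0,0,0,0]]'
```

```text
time: 51.02
tool_pos: [0.471, -0.2164, 0.0146]
tcp_rot: [0.044, -3.14, -0.001]
wrist_force: [-4.8, 2.2, 12.5]
width: 0.195
grip_force: 32.4
```

```bash
python3 -m creep '[[0,0,-0.02,0,0.45],[0,0,0,0,0.45],[0,0,0,0,0.45],[0,0,0,0,0.45],[0,0,-0.3,0,0.45],[0,0,-0.7,0,0.45],[0,0,-1,0,0.45],[0,0,-1,0,0.45],[0,0,-1,0,1],[0,0,-1,0,1],[0,0,-1,0,1],[0,0,0,0,1],[0,0,0,0,1]]'
python3 - <<'E'
from h import *
p=cam('wrist');q=cam('top');c=lambda a,b:cv2.resize(a,b,interpolation=2)
cv2.imwrite('pics/fin.png',np.hstack([c(p['pixels'][40:220,130:310],(400,400)),c(q['pixels'][150:250,280:400],(400,400))])[:,:,::-1])
for n,h in dict(tin=.03,vial=.068,cube=.053,loupe=.022).items():
    for r in bot.look_for(n,p)[:1]: b=r['bbox'];print(n,r['score'],ray(p,(b[0]+b[2])/2,(b[1]+b[3])/2,h).round(3))
E
```

```text
time: 52.65
tool_pos: [0.4707, -0.2159, 0.3141]
tcp_rot: [0.045, -3.141, -0.001]
wrist_force: [-0.4, -0.8, 0.1]
width: 1.0
grip_force: 0.0
tin 0.73 [ 0.48  -0.306  0.03 ]
vial 0.67 [ 0.397 -0.303  0.068]
cube 0.68 [ 0.389 -0.219  0.053]
loupe 0.71 [ 0.477 -0.218  0.022]
```

View pics/fin.png

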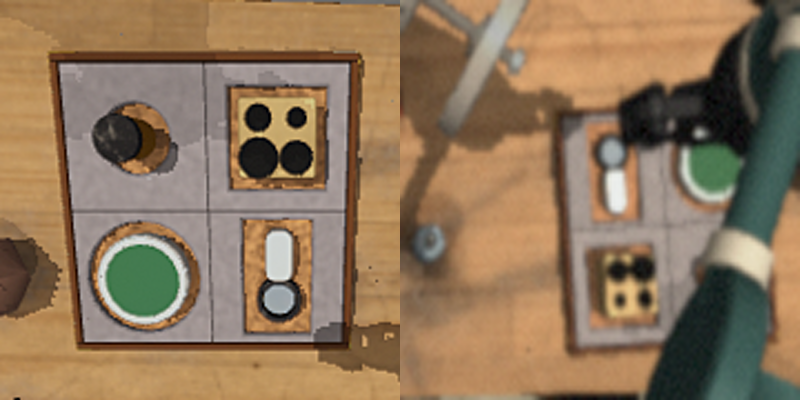

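The final views show all four things inside their recesses: vial (135,140), cube (277,137), tin (143,280) and loupe (280,275). The arm is clear.

```bash
python3 -c "
from workcell import bot
print(bot.finish_job())"
```

```text
the job is handed in; nothing more can be done
None
```

The kit tray is packed and handed in at about 53 s: tin, vial, cube and loupe each sit in their own recess the same way up, and the tub and glue bottle were not touched.

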